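# Line up the sample jars by size on the staging rail

## Task

Line up the four blue-lidded sample jars on the rail in order of size: the largest on the mark beside the red end block, the next smaller on the next mark, and so on to the smallest beside the black block. Stand each jar upright and centred on its mark, lid up, without tipping any jar over, and leave the beaker of yellow pipette tips standing where it is.

Things in the scene. Friction and masses are not known exactly. Their poses are not given: they have to be found in the camera images.
- jar_xl: the largest of four screw-cap sample jars: a plain upright round cylinder with white body and blue ribbed lid of the same diameter, 56 mm in diameter and 86 mm tall over the lid (lid 14 mm), rigid, closed, under 0.3 kg; stands loose on the bench in front of the rail. Origin: centre of its underside, z up through the lid.
- jar_l: the second largest of four screw-cap sample jars: a plain upright round cylinder with white body and blue ribbed lid of the same diameter, 48 mm in diameter and 72 mm tall over the lid (lid 14 mm), rigid, closed, under 0.3 kg; stands loose on the bench in front of the rail. Origin: centre of its underside, z up through the lid.
- jar_m: the third largest of four screw-cap sample jars: a plain upright round cylinder with white body and blue ribbed lid of the same diameter, 40 mm in diameter and 58 mm tall over the lid (lid 14 mm), rigid, closed, under 0.3 kg; stands loose on the bench in front of the rail. Origin: centre of its underside, z up through the lid.
- jar_s: the smallest of four screw-cap sample jars: a plain upright round cylinder with white body and blue ribbed lid of the same diameter, 32 mm in diameter and 44 mm tall over the lid (lid 14 mm), rigid, closed, under 0.3 kg; stands loose on the bench in front of the rail. Origin: centre of its underside, z up through the lid.
- mark_a: one of four identical flat round marks (white, green border and centre dot, 64 mm across) on a low aluminium rail (85 by 420 mm, top 8 mm above the bench). All four lie in one straight row, 85 mm from centre to centre, their names in no fixed order. Origin: centre of the mark on the rail's top, where a jar's underside is to rest; no thickness.
- mark_b: one of four identical flat round marks (white, green border and centre dot, 64 mm across) on a low aluminium rail (85 by 420 mm, top 8 mm above the bench). All four lie in one straight row, 85 mm from centre to centre, their names in no fixed order. Origin: centre of the mark on the rail's top, where a jar's underside is to rest; no thickness.
- mark_c: one of four identical flat round marks (white, green border and centre dot, 64 mm across) on a low aluminium rail (85 by 420 mm, top 8 mm above the bench). All four lie in one straight row, 85 mm from centre to centre, their names in no fixed order. Origin: centre of the mark on the rail's top, where a jar's underside is to rest; no thickness.
- mark_d: one of four identical flat round marks (white, green border and centre dot, 64 mm across) on a low aluminium rail (85 by 420 mm, top 8 mm above the bench). All four lie in one straight row, 85 mm from centre to centre, their names in no fixed order. Origin: centre of the mark on the rail's top, where a jar's underside is to rest; no thickness.
- stop_red: the red block (50 mm across the rail, 26 mm along it, 25 mm high) fixed at one end of the rail, in line with the marks, 62.5 mm from the centre of the nearest mark; a black block of the same size is fixed at the other end. Which end has the red one changes. Origin: centre of its underside, on the rail's top; x across the rail, y along it, z up.
- beaker: small clear beaker of yellow pipette tips, 52 mm across the rim, 66 mm tall, loose, to be left alone. It, the jars and a low dish (60 mm across, 14 mm high, not listed) stand in shuffled places, centres at least 95 mm apart. Nothing near the jars or the rail is taller than 90 mm: carry things with their undersides above 110 mm. Origin: centre of its underside, z up.
Things that resemble listed ones, but are neither listed nor needed, are in the scene too. What is shaped like the jar_xl but green or turquoise is not meant.

How it is judged:
By the outcome, as a careful person would: the job done as asked, in the order asked, and still so for the second after the job is handed in, with the robot touching nothing.
It also fails if it takes over 90 s, if anything falls off the work surface, if the arm or the gripper's body presses on something with over 40 N, if the wrist force passes 120 N, or if a joint passes its speed limit or range.

## Robot

A 6-joint arm with a two-finger parallel gripper is mounted at the origin on the work surface. World frame = base frame: x ahead of the robot, y to its left, z up, the work surface at z = 0. Lengths are in m, angles in degrees, forces in N, time in s.
With the tool pointing down it reaches from about 0.275 to 0.825 m from the base axis. Payload 5.2 kg.
Tool frame: the origin (TCP) lies at the very end of the fingers, on their centre line; the grasp point (between the pads) lies 19 mm behind it; z points along the fingers, y is the line along which they close (so a half turn about z gives the same grasp; the last joint's range is limited). The gripper opens to 93 mm and grips with 3 to 60 N. Pads are 15 mm wide; open, the fingers measure 128 mm over their backs; the gripper's body (75 mm by 188 mm) begins 65 mm behind the grasp point.
Start: joints at [55.588, 14.817, 87.949, -0, 77.235, -11.62], TCP at [0.213, 0.507, 0.219] pointing down, gripper open.
Joint ranges: [-179.93, 179.93], [-52.35, 119.4], [10.71, 147.94], [-69.91, 249.91], [12.55, 155.21], [-178.61, 178.61]. Speed limits (degrees/s): [147.25, 147.25, 180, 180, 180, 180].

## Interface

Orientations are given as a 3x3 rotation matrix whose columns are the frame's x, y, z axes.
In Python, from workcell import ctrl, optics gives the robot as it stands.
- The arm moves only by the tool carry_out, never from a script. Its argument "increments" is a list of rows, each an object with "delta_pos": the shift along the tool's x, y, z in fractions of the full range, 1 being 0.75 m, a list of three; "twist": the turn about the tool's z in fractions of the full range, 1 being pi rad. A call has 1 to 8 rows; each row is the pose to reach, as a shift and turn from the pose commanded when the call began, along the tool's axes at that moment; what a row does not reach only later rows make up. A row lasts 1/10 s, in which the tool goes at most 50 mm and 8.59 degrees, less where a joint would pass 70% of its speed; a pose out of reach is approached as far as the arm can. A shift or turn number past 1, either way, is cut back to 1. A call with a gripper value outside its range is refused whole. "fingers" is the finger opening in m, from 0 to 0.093, set as the call begins (left out, the last holds). The fingers move at their own pace and stop on an object; the grip force is fixed at half the most. Time passes only in rows, so rows that repeat a pose let the fingers close. It gives the time, the measured TCP pose, the force, the opening and the grip force at its end, in the units of the state.
- ctrl.sense(): the state, without advancing time (a new reading comes with each control period).
- optics.camera(name): name is "scene" or "top" or "wrist"; returns a dict with "color" (420x560x3 uint8, red, green, blue), "z_map" (420x560 float32, m along the optical axis (not along the pixel's ray), 0 where there is no reading), "fov_y" (degrees; the focal length in pixels is half the picture's height over the tangent of half this angle, whatever the lens; pixels are square), "cx", "cy" (the principal point, pixels), "R" (3x3) and "t" (3): a world point X has camera coordinates R X + t; the wrist camera has in their place "T_tool_cam" (4x4, takes a point from camera to tool coordinates, whose origin is the TCP and whose axes are the flange's). Camera axes: x right, y down, z forward; pixel columns grow to the right and rows downward; lengths in m; the calibration is good to about 2 mm. The wrist camera is an equidistant fisheye: a pixel r from the principal point sees the ray r / f radians off the axis. A picture is of the moment at which its call begins: read the wrist's pose just before it.
- ctrl.close_job(): hands the job in; it is judged then, once.
The state is a dict: "t": time; "q": joint angles; "joint_velocities": joint speeds; "joint_torque": joint torques, N m; "tool_pos": TCP position; "tcp_rot": TCP orientation; "ft_force": force on the tool from outside, world axes, zero at the start; "torque": the same for the moment, N m; "grip_width": finger opening in m; "grip_force": force on a finger pad.
Only numpy, scipy, OpenCV 4.12 (cv2) and the standard library are available. Lean on these libraries where they do the work, as an engineer would, in place of code of your own. Each camera call takes 0.05 s, during which the arm holds its last target. There are 200 camera calls.

## Working session

There is one attempt and no reset: what is moved stays moved. The work goes in short steps, Python scripts to look and compute and a tool call to move; the robot and the scene stay as the last step left them, time stands still between calls to the robot, and variables do not carry over. Pictures are saved under pics/ and viewed, at most 14 in all, crops included, and the job is handed in when it is done.

Besides the shell and the picture viewer there is one more tool, called after ">>>" as name(argument=value, ...), one argument or row to a line, values as JSON. carry_out: Moves the arm, as the interface text tells. Its arguments: {"type":"object","properties":{"increments":{"type":"array"},"fingers":{"type":"number"}},"required":["increments"]}

```bash
mkdir -p pics; ls
python3 - <<'E'
from workcell import ctrl, optics
import cv2,numpy as np
s=ctrl.sense();print(s)
for n in("scene","top"):
    c=optics.camera(n);cv2.imwrite(f"pics/{n}0.png",c["color"][:,:,::-1]);np.savez(f"{n}0.npz",**c)
    print(n,c["fov_y"],c["cx"],c["cy"],np.round(c["R"],3),c["t"])
E
```

```text
pics
{'t': 0.0, 'q': array([ 5.55888457e+01,  1.48554911e+01,  8.80093411e+01, -5.81057393e-04,
        7.72314749e+01, -1.16184259e+01]), 'joint_velocities': array([-0.06480651,  0.0220123 , -0.02509948,  0.05189581, -0.00528731,
       -0.1013382 ]), 'joint_torque': array([ 1.37632356e-03, -4.37310612e+01, -2.84013569e+01,  7.17952126e-02,
        4.11699247e-02, -1.50634546e-04]), 'tool_pos': array([0.21274392, 0.50663043, 0.21786523]), 'tcp_rot': array([[-9.21913041e-01,  3.87395737e-01, -9.41748663e-04],
       [ 3.87396742e-01,  9.21912049e-01, -1.39231650e-03],
       [ 3.28831963e-04, -1.64842510e-03, -9.99998587e-01]]), 'ft_force': array([-0.18097302,  0.5271467 ,  1.03258287]), 'torque': array([-0.06679347, -0.07714259,  0.0613302 ]), 'grip_force': 0.0, 'grip_width': 0.09299013220105017}
scene 47.83673678350107 274.8646764255643 218.33635579826864 [[ 0.093  0.996  0.001]
 [ 0.675 -0.063 -0.735]
 [-0.732  0.069 -0.678]] [-0.03607465 -0.31736616  1.53974856]
top 54.96257907186296 274.26087324082397 209.45809432281223 [[ 0.009 -0.999  0.031]
 [-0.999 -0.01  -0.052]
 [ 0.052 -0.03  -0.998]] [-0.03464117  0.50706801  0.84866339]
```

View pics/scene0.png

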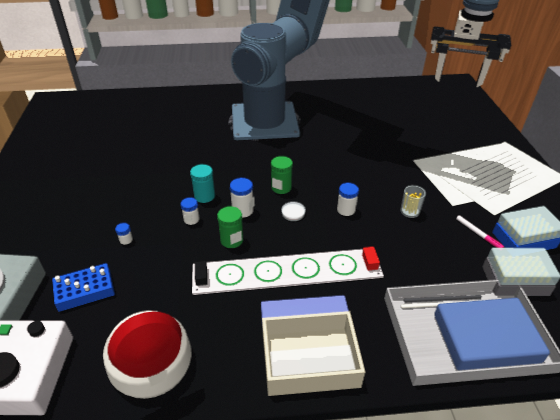

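View pics/top0.png

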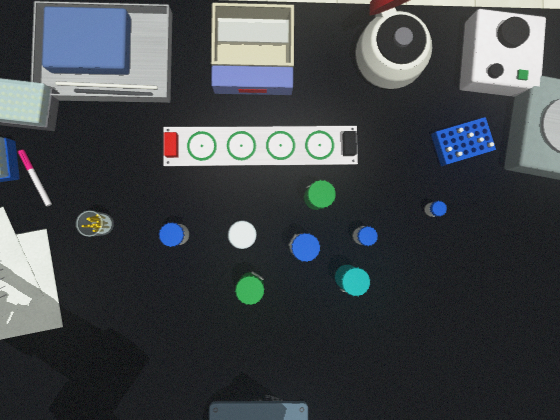

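The top view shows red block (170,145), marks (202/241/280/319,145), and black block (349,143). The blue lids are at (172,235), (306,247), (367,236) and (438,209). Look-alikes: green jars (321,194) and (250,290), the turquoise jar (355,282), the dish (242,235), and the blue rack (465,142). By description I choose only the four blue-lidded, white-bodied jars.

```bash
cat > h.py <<'E'
import numpy as np,cv2
def ray(c,u,v,z):
    f=210/np.tan(np.radians(float(c["fov_y"]))/2)
    d=c["R"].T@np.array([(u-c["cx"])/f,(v-c["cy"])/f,1]); o=-c["R"].T@c["t"]
    return o+d*(z-o[2])/d[2]
def blobs(c,box,lo,hi,amin=30):
    hsv=cv2.cvtColor(np.ascontiguousarray(c["color"]),cv2.COLOR_RGB2HSV)
    m=cv2.inRange(hsv,lo,hi); k=np.zeros_like(m); x0,y0,x1,y1=box; k[y0:y1,x0:x1]=m[y0:y1,x0:x1]
    k=cv2.morphologyEx(k,cv2.MORPH_CLOSE,np.ones((3,3)))
    return [x for x in cv2.findContours(k,cv2.RETR_LIST,cv2.CHAIN_APPROX_NONE)[0] if cv2.contourArea(x)>amin]
E
python3 - <<'E'
from h import *
c=dict(np.load("top0.npz")); s=dict(np.load("scene0.npz"))
f=210/np.tan(np.radians(float(c["fov_y"]))/2)
H=[.086,.072,.058,.044]
for x in blobs(c,(130,170,470,310),(107,120,60),(125,255,255)):
    (u,v),r=cv2.minEnclosingCircle(x); A=cv2.contourArea(x)
    z=c["z_map"][int(v),int(u)]; p=c["R"].T@(np.array([(u-c["cx"])/f*z,(v-c["cy"])/f*z,z])-c["t"])
    print("lid",u,v,"D",2*r*z/f,2*np.sqrt(A/np.pi)*z/f,"pt",p.round(4),[ray(c,u,v,h).round(4)[:2] for h in H if abs(h-p[2])<.006])
for x in blobs(c,(180,120,345,170),(45,100,40),(85,255,255),150):
    e=cv2.fitEllipse(x);print("mark",e[0],e[1],ray(c,*e[0],.008).round(4), c["z_map"][int(e[0][1]),int(e[0][0])])
for x in blobs(s,(205,245,365,290),(45,100,40),(85,255,255),100):
    e=cv2.fitEllipse(x);print("Smark",e[0],e[1],ray(s,*e[0],.008).round(4))
for x in blobs(s,(100,160,370,250),(107,120,60),(125,255,255)):
    print("Slid bbox",cv2.boundingRect(x), cv2.contourArea(x))
a=c["color"][120:320,60:460][:,:,::-1];cv2.imwrite("pics/crop.png",cv2.resize(a,None,fx=2,fy=2))
E
```

```text
lid 305.6451721191406 247.0806427001953 D 0.057169650334080266 0.05442144021276649 pt [ 0.4307 -0.0894  0.0876] [array([ 0.4307, -0.0896])]
lid 367.3360595703125 235.68032836914062 D 0.04206525131497115 0.03931744334058255 pt [ 0.4536 -0.2184  0.058 ] [array([ 0.4536, -0.2183])]
lid 170.74256896972656 234.06436157226562 D 0.05042703493338224 0.047667711369033236 pt [0.4537 0.1757 0.0712] [array([0.4537, 0.1755])]
lid 438.1875 208.5 D 0.03586405232928979 0.03279342094528345 pt [ 0.5115 -0.3725  0.0411] [array([ 0.5113, -0.3712])]
mark (240.82318115234375, 145.2177276611328) (25.329444885253906, 26.10129165649414) [0.6461 0.0435 0.008 ] 0.87200576
mark (201.2535400390625, 145.4003143310547) (25.433279037475586, 26.189817428588867) [0.6444 0.1287 0.008 ] 0.8700641
mark (319.10150146484375, 144.57261657714844) (25.190383911132812, 25.883880615234375) [ 0.6501 -0.1264  0.008 ] 0.8771251
mark (280.0471496582031, 144.77125549316406) (25.21669578552246, 25.90150260925293) [ 0.6483 -0.0414  0.008 ] 0.87442994
mark (201.1904754638672, 145.49069213867188) (27.664100646972656, 28.10579490661621)
[... 706 characters left out ...]
0.6478 -0.0406  0.008 ]
Smark (267.70458984375, 270.7418212890625) (20.15867805480957, 26.801612854003906) [ 0.6484 -0.0405  0.008 ]
Smark (305.36279296875, 267.3006591796875) (19.18304443359375, 24.92171287536621) [0.646  0.0446 0.008 ]
Smark (305.4010925292969, 267.460205078125) (19.424776077270508, 26.987062454223633) [0.6465 0.0446 0.008 ]
Smark (342.50244140625, 263.93902587890625) (18.459110260009766, 25.391380310058594) [0.6438 0.1298 0.008 ]
Smark (342.5242919921875, 264.1880798339844) (19.25647735595703, 26.77560806274414) [0.6445 0.1297 0.008 ]
Slid bbox (115, 222, 16, 14) 143.0
Slid bbox (180, 197, 18, 14) 182.0
Slid bbox (339, 182, 20, 16) 240.0
Slid bbox (230, 177, 23, 18) 315.0
```

View pics/crop.png

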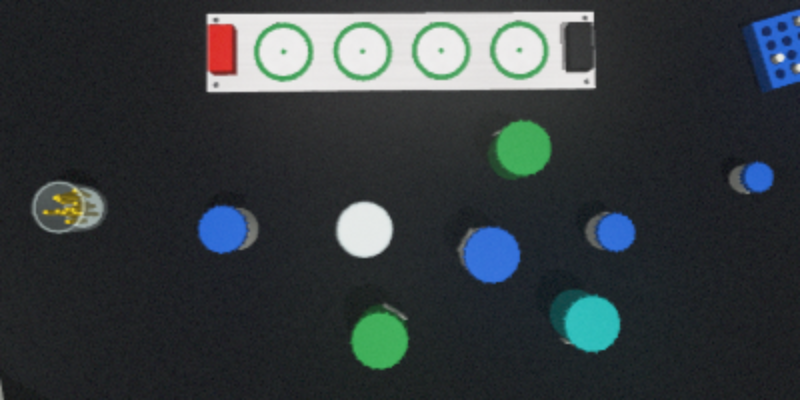

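The crop shows four white-bodied, blue-lidded jars at crop pixels (222,229), (490,254), (615,232) and (758,177). Their sizes and heights match L, XL, M and S. The green and turquoise ones have coloured bodies. Red is at the +y end, so XL goes to (0.644, 0.129). The order of work is S, M, L, XL, and I can hold the current yaw throughout.

```bash
cat >> h.py <<'E'
def d(*targets):
    from workcell import ctrl
    s=ctrl.sense(); print("t",s["t"],"tcp",s["tool_pos"].round(4),"w",round(s["grip_width"],4),"f",s["ft_force"].round(1))
    for T in targets:
        v=s["tcp_rot"].T@(np.array(T)-s["tool_pos"]); print(T,"delta",v.round(4),"len",np.linalg.norm(v).round(3))
E
python3 - <<'E'
from h import *
c=dict(np.load("top0.npz"))
f=210/np.tan(np.radians(float(c["fov_y"]))/2)
v,u=np.mgrid[:420,:560]; z=c["z_map"]
P=(np.stack([(u-c["cx"])/f*z,(v-c["cy"])/f*z,z],-1)-c["t"])@c["R"]
for n,x,y,h,r in(("xl",.4307,-.0896,.086,28),("l",.4537,.1755,.072,24),("m",.4536,-.2183,.058,20),("s",.5113,-.3712,.044,16)):
    m=(abs(P[...,2]-h)<.008)&(np.hypot(P[...,0]-x,P[...,1]-y)<.045)
    pts=np.stack([u[m],v[m]],1); q=ray(c,*pts.mean(0),h); print(n,m.sum(),np.median(P[m][:,2]).round(4),q.round(4),"D",2*np.sqrt(m.sum()/np.pi)*np.median(z[m])/f)
d((.511,-.371,.16),(.511,-.371,.014))
E
```

```text
xl 626 0.0863 [ 0.4308 -0.0894  0.086 ] D 0.055094316581756675
l 466 0.0721 [0.4534 0.1742 0.072 ] D 0.047971755279667065
m 300 0.058 [ 0.4535 -0.2182  0.058 ] D 0.03974914720107034
s 192 0.0443 [ 0.5118 -0.3716  0.044 ] D 0.03263121935027109
t 0.1 tcp [0.2127 0.5067 0.2179] w 0.0927 f [0.4 0.1 0.3]
(0.511, -0.371, 0.16) delta [-0.6149 -0.6936  0.0588] len 0.929
(0.511, -0.371, 0.014) delta [-0.615  -0.6933  0.2048] len 0.949
```

The rows are not in the units I measure in: shifts go in shares of 0.75 m and turns go in shares of pi rad. I convert before sending: -0.24 m / 0.75 = -0.32, -0.21 m / 0.75 = -0.28.

>>> carry_out(
  increments=[
    {"delta_pos": [-0.0267, -0.0293, 0], "twist": 0},
    {"delta_pos": [-0.0613, -0.0693, 0], "twist": 0},
    {"delta_pos": [-0.0987, -0.112, 0], "twist": 0},
    {"delta_pos": [-0.136, -0.1547, 0], "twist": 0},
    {"delta_pos": [-0.1733, -0.1973, 0], "twist": 0},
    {"delta_pos": [-0.2107, -0.24, 0], "twist": 0},
    {"delta_pos": [-0.248, -0.2827, 0], "twist": 0},
    {"delta_pos": [-0.28, -0.32, 0], "twist": 0},
  ],
)

```text
t: 0.9
tool_pos: [0.3136, 0.2026, 0.2185]
tcp_rot: [[-0.922, 0.388, -0.0], [0.388, 0.922, -0.0], [-0.0, -0.0, -1.0]]
ft_force: [1.3, 0.0, 0.0]
grip_width: 0.0932
grip_force: 0.0
```

To row units: -0.236 m / 0.75 = -0.3147, -0.21 m / 0.75 = -0.28.

>>> carry_out(
  increments=[
    {"delta_pos": [-0.0373, -0.0413, 0], "twist": 0},
    {"delta_pos": [-0.0747, -0.0827, 0], "twist": 0},
    {"delta_pos": [-0.112, -0.124, 0], "twist": 0},
    {"delta_pos": [-0.1493, -0.1667, 0], "twist": 0},
    {"delta_pos": [-0.1867, -0.208, 0], "twist": 0},
    {"delta_pos": [-0.2187, -0.2467, 0], "twist": 0},
    {"delta_pos": [-0.2507, -0.28, 0], "twist": 0},
    {"delta_pos": [-0.28, -0.3147, 0], "twist": 0},
  ],
)

```text
t: 1.7
tool_pos: [0.4159, -0.0961, 0.2184]
tcp_rot: [[-0.922, 0.388, -0.0], [0.388, 0.922, 0.0], [0.0, 0.0, -1.0]]
ft_force: [1.0, 0.4, -0.1]
grip_width: 0.0931
grip_force: 0.0
```

To row units: -0.217 m / 0.75 = -0.2893, -0.195 m / 0.75 = -0.26.

>>> carry_out(
  increments=[
    {"delta_pos": [-0.0373, -0.0413, 0.0133], "twist": 0},
    {"delta_pos": [-0.0747, -0.0827, 0.0267], "twist": 0},
    {"delta_pos": [-0.112, -0.124, 0.04], "twist": 0},
    {"delta_pos": [-0.1493, -0.1667, 0.0533], "twist": 0},
    {"delta_pos": [-0.1867, -0.208, 0.0667], "twist": 0},
    {"delta_pos": [-0.2267, -0.2507, 0.08], "twist": 0},
    {"delta_pos": [-0.26, -0.2893, 0.08], "twist": 0},
    {"delta_pos": [-0.26, -0.2893, 0.08], "twist": 0},
  ],
)

```text
t: 2.5
tool_pos: [0.5118, -0.3746, 0.1568]
tcp_rot: [[-0.921, 0.39, -0.001], [0.39, 0.921, -0.001], [0.0, -0.001, -1.0]]
ft_force: [1.1, 0.6, 0.1]
grip_width: 0.0928
grip_force: 0.0
```

Run:
```python
from h import *
from workcell import optics
d((.5118,-.3716,.09),(.5118,-.3716,.014))
c=optics.camera("wrist");print(c["T_tool_cam"].round(3),c["fov_y"]);cv2.imwrite("pics/w1.png",c["color"][:,:,::-1])
```

```text
t 2.5 tcp [ 0.5118 -0.3746  0.1568] w 0.0928 f [1.1 0.6 0.1]
(0.5118, -0.3716, 0.09) delta [0.0012 0.0028 0.0668] len 0.067
(0.5118, -0.3716, 0.014) delta [0.0011 0.0029 0.1428] len 0.143
[[ 0.    -0.967 -0.254  0.071]
 [ 1.    -0.     0.001 -0.   ]
 [-0.001 -0.254  0.967 -0.166]
 [ 0.     0.     0.     1.   ]] 65.70646984690485
```

View pics/w1.png

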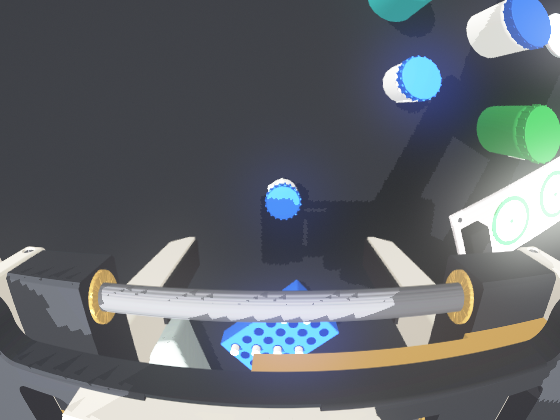

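The wrist view shows jar S's lid at (283,203), centred between the fingers. The way down is clear.

To row units: 0.142 m / 0.75 = 0.1893, 0.132 m / 0.75 = 0.176.

>>> carry_out(
  increments=[
    {"delta_pos": [0.0013, 0.004, 0.04], "twist": 0},
    {"delta_pos": [0.0013, 0.004, 0.08], "twist": 0},
    {"delta_pos": [0.0013, 0.004, 0.12], "twist": 0},
    {"delta_pos": [0.0013, 0.004, 0.1533], "twist": 0},
    {"delta_pos": [0.0013, 0.004, 0.176], "twist": 0},
    {"delta_pos": [0.0013, 0.004, 0.1893], "twist": 0},
    {"delta_pos": [0.0013, 0.004, 0.1893], "twist": 0},
  ],
  fingers=0.07,
)

```text
t: 3.25
tool_pos: [0.5109, -0.3651, 0.0155]
tcp_rot: [[-0.922, 0.387, -0.002], [0.387, 0.922, 0.002], [0.003, 0.001, -1.0]]
ft_force: [-0.9, -0.4, -0.2]
grip_width: 0.0698
grip_force: 0.0
```

>>> carry_out(
  increments=[
    {"delta_pos": [0, 0, 0], "twist": 0},
    {"delta_pos": [0, 0, 0], "twist": 0},
    {"delta_pos": [0, 0, 0], "twist": 0},
    {"delta_pos": [0, 0, 0], "twist": 0},
    {"delta_pos": [0, 0, 0], "twist": 0},
    {"delta_pos": [0, 0, 0], "twist": 0},
    {"delta_pos": [0, 0, 0], "twist": 0},
    {"delta_pos": [0, 0, 0], "twist": 0},
  ],
  fingers=0.022,
)

```text
t: 4.05
tool_pos: [0.512, -0.3672, 0.0171]
tcp_rot: [[-0.922, 0.387, 0.0], [0.387, 0.922, -0.001], [-0.001, -0.0, -1.0]]
ft_force: [-0.4, 0.1, 4.4]
grip_width: 0.0319
grip_force: 30.0
```

Run:
```python
from h import *
d((.5118,-.3716,.15),(.650,-.1263,.15))
```

```text
t 4.05 tcp [ 0.512  -0.3672  0.0171] w 0.0319 f [-0.4  0.1  4.4]
(0.5118, -0.3716, 0.15) delta [-0.0016 -0.0042 -0.1329] len 0.133
(0.65, -0.1263, 0.15) delta [-0.034   0.2755 -0.133 ] len 0.308
```

To row units: -0.133 m / 0.75 = -0.1773, -0.125 m / 0.75 = -0.1667.

>>> carry_out(
  increments=[
    {"delta_pos": [0, 0, -0.0133], "twist": 0},
    {"delta_pos": [0, 0, -0.04], "twist": 0},
    {"delta_pos": [0, 0, -0.0733], "twist": 0},
    {"delta_pos": [0, 0, -0.1067], "twist": 0},
    {"delta_pos": [0, 0, -0.14], "twist": 0},
    {"delta_pos": [0, 0, -0.1667], "twist": 0},
    {"delta_pos": [-0.0027, 0.0133, -0.1773], "twist": 0},
    {"delta_pos": [-0.0053, 0.04, -0.1773], "twist": 0},
  ],
)

```text
t: 4.85
tool_pos: [0.5276, -0.3416, 0.1512]
tcp_rot: [[-0.921, 0.389, 0.002], [0.389, 0.921, -0.002], [-0.003, -0.001, -1.0]]
ft_force: [0.2, -0.9, -0.7]
grip_width: 0.0318
grip_force: 30.0
```

To row units: 0.245 m / 0.75 = 0.3267, 0.23 m / 0.75 = 0.3067.

>>> carry_out(
  increments=[
    {"delta_pos": [-0.0053, 0.04, 0], "twist": 0},
    {"delta_pos": [-0.0107, 0.0867, 0], "twist": 0},
    {"delta_pos": [-0.016, 0.1333, 0], "twist": 0},
    {"delta_pos": [-0.0213, 0.18, 0], "twist": 0},
    {"delta_pos": [-0.0267, 0.2267, 0], "twist": 0},
    {"delta_pos": [-0.032, 0.2733, 0], "twist": 0},
    {"delta_pos": [-0.036, 0.3067, 0], "twist": 0},
    {"delta_pos": [-0.04, 0.3267, 0], "twist": 0},
  ],
)

```text
t: 5.65
tool_pos: [0.65, -0.1233, 0.1488]
tcp_rot: [[-0.923, 0.385, -0.002], [0.385, 0.923, 0.001], [0.002, 0.001, -1.0]]
ft_force: [1.0, 1.1, -1.2]
grip_width: 0.0313
grip_force: 30.0
```

>>> carry_out(
  increments=[
    {"delta_pos": [0, 0, 0], "twist": 0},
    {"delta_pos": [0, 0, 0], "twist": 0},
    {"delta_pos": [0, 0, 0], "twist": 0},
    {"delta_pos": [0, 0, 0], "twist": 0},
  ],
)

```text
t: 6.05
tool_pos: [0.6492, -0.1279, 0.1496]
tcp_rot: [[-0.921, 0.389, -0.0], [0.389, 0.921, -0.0], [0.0, -0.0, -1.0]]
ft_force: [0.3, -0.3, -0.8]
grip_width: 0.0315
grip_force: 30.0
```

Run:
```python
from h import *
from workcell import optics
d((.650,-.1263,.0251))
c=optics.camera("wrist");cv2.imwrite("pics/w2.png",c["color"][:,:,::-1])
```

```text
t 6.05 tcp [ 0.6492 -0.1279  0.1496] w 0.0315 f [ 0.3 -0.3 -0.8]
(0.65, -0.1263, 0.0251) delta [-0.0002  0.0019  0.1245] len 0.125
```

View pics/w2.png

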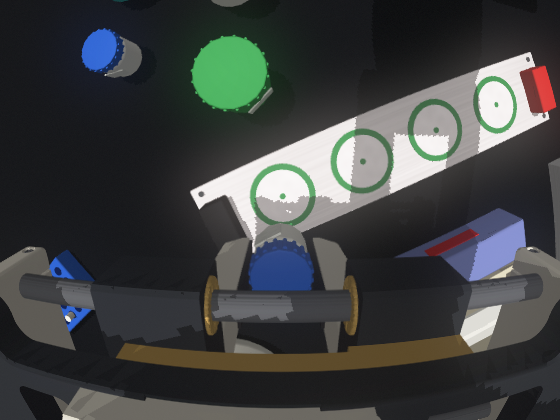

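The wrist view shows jar S held with its lid at about (281,265), and the first mark's dot at (282,196) beside the black block. I'll cast both rays in the tool frame.

```bash
cat >> h.py <<'E'
def wray(c,s,u,v,z):
    f=210/np.tan(np.radians(float(c["fov_y"]))/2); a=np.array([u-c["cx"],v-c["cy"]]); r=np.hypot(*a); th=r/f
    k=np.array([*(np.sin(th)*a/r),np.cos(th)]); T=c["T_tool_cam"]; R=s["tcp_rot"]
    o=R@T[:3,3]+s["tool_pos"]; k=R@T[:3,:3]@k
    p=o+k*(z-o[2])/k[2]; return p, R.T@(p-s["tool_pos"])
E
python3 - <<'E'
from h import *
from workcell import optics,ctrl
s=ctrl.sense();c=optics.camera("wrist")
print([x.round(4) for x in wray(c,s,282.3,196.3,.008)])
for x in blobs(c,(200,20,340,240),(45,100,40),(85,255,255),1200):
    e=cv2.fitEllipse(x);print(e,[q.round(4) for q in wray(c,s,*e[0],.008)])
for u in (250,312):print([q.round(4) for q in wray(c,s,u,262,s["tool_pos"][2]-.003+.03)])
d((.65,-.1263,.0251))
E
```

```text
[array([ 0.6496, -0.126 ,  0.008 ]), array([0.0004, 0.0019, 0.1417])]
((233.78897094726562, 73.7700424194336), (76.36919403076172, 77.86576843261719), 152.30055236816406) [array([ 0.5227, -0.1219,  0.008 ]), array([ 0.1188, -0.0437,  0.1417])]
[array([ 0.6369, -0.1381,  0.1767]), array([ 0.0073, -0.0143, -0.027 ])]
[array([ 0.6482, -0.1113,  0.1767]), array([ 0.0073,  0.0148, -0.027 ])]
t 6.15 tcp [ 0.6493 -0.1277  0.1497] w 0.0316 f [ 0.7 -0.7 -1. ]
(0.65, -0.1263, 0.0251) delta [-1.000e-04  1.500e-03  1.246e-01] len 0.125
```

To row units: 0.123 m / 0.75 = 0.164, 0.121 m / 0.75 = 0.1613.

>>> carry_out(
  increments=[
    {"delta_pos": [0.0013, 0.0027, 0.0267], "twist": 0},
    {"delta_pos": [0.0013, 0.0027, 0.06], "twist": 0},
    {"delta_pos": [0.0013, 0.0027, 0.0933], "twist": 0},
    {"delta_pos": [0.0013, 0.0027, 0.1227], "twist": 0},
    {"delta_pos": [0.0013, 0.0027, 0.144], "twist": 0},
    {"delta_pos": [0.0013, 0.0027, 0.156], "twist": 0},
    {"delta_pos": [0.0013, 0.0027, 0.1613], "twist": 0},
    {"delta_pos": [0.0013, 0.0027, 0.164], "twist": 0},
  ],
)

```text
t: 6.95
tool_pos: [0.6498, -0.1247, 0.0269]
tcp_rot: [[-0.922, 0.388, 0.0], [0.388, 0.922, -0.0], [-0.001, 0.0, -1.0]]
ft_force: [-0.2, 1.0, -0.0]
grip_width: 0.0312
grip_force: 30.0
```

To row units: 0.001 m / 0.75 = 0.0013.

>>> carry_out(
  increments=[
    {"delta_pos": [0, 0, 0.0013], "twist": 0},
    {"delta_pos": [0, 0, 0.0013], "twist": 0},
    {"delta_pos": [0, 0, 0.0013], "twist": 0},
  ],
)

```text
t: 7.25
tool_pos: [0.65, -0.1245, 0.0264]
tcp_rot: [[-0.922, 0.387, 0.001], [0.387, 0.922, -0.0], [-0.001, 0.0, -1.0]]
ft_force: [-0.3, -0.4, -1.0]
grip_width: 0.0314
grip_force: 30.0
```

To row units: -0.002 m / 0.75 = -0.0027, 0.0015 m / 0.75 = 0.002.

>>> carry_out(
  increments=[
    {"delta_pos": [0, -0.0027, 0.0007], "twist": 0},
    {"delta_pos": [0, -0.0027, 0.0013], "twist": 0},
    {"delta_pos": [0, -0.0027, 0.002], "twist": 0},
    {"delta_pos": [0, -0.0027, 0.002], "twist": 0},
    {"delta_pos": [0, -0.0027, 0.002], "twist": 0},
  ],
)

```text
t: 7.75
tool_pos: [0.6489, -0.1265, 0.0251]
tcp_rot: [[-0.922, 0.387, 0.001], [0.387, 0.922, -0.001], [-0.001, -0.0, -1.0]]
ft_force: [-2.0, 0.3, 4.6]
grip_width: 0.0316
grip_force: 30.0
```

To row units: -0.08 m / 0.75 = -0.1067, -0.055 m / 0.75 = -0.0733.

>>> carry_out(
  increments=[
    {"delta_pos": [0, 0, 0], "twist": 0},
    {"delta_pos": [0, 0, 0], "twist": 0},
    {"delta_pos": [0, 0, 0], "twist": 0},
    {"delta_pos": [0, 0, 0], "twist": 0},
    {"delta_pos": [0, 0, -0.0133], "twist": 0},
    {"delta_pos": [0, 0, -0.04], "twist": 0},
    {"delta_pos": [0, 0, -0.0733], "twist": 0},
    {"delta_pos": [0, 0, -0.1067], "twist": 0},
  ],
  fingers=0.056,
)

```text
t: 8.55
tool_pos: [0.6487, -0.1261, 0.1055]
tcp_rot: [[-0.922, 0.387, -0.0], [0.387, 0.922, 0.0], [0.0, 0.0, -1.0]]
ft_force: [0.9, -0.6, -0.8]
grip_width: 0.0561
grip_force: 0.0
```

Run:
```python
from h import *
d((.4535,-.2182,.15),(.4535,-.2182,.021))
```

```text
t 8.55 tcp [ 0.6487 -0.1261  0.1055] w 0.0561 f [ 0.9 -0.6 -0.8]
(0.4535, -0.2182, 0.15) delta [ 0.1443 -0.1605 -0.0445] len 0.22
(0.4535, -0.2182, 0.021) delta [ 0.1443 -0.1605  0.0845] len 0.232
```

To row units: -0.16 m / 0.75 = -0.2133, 0.144 m / 0.75 = 0.192.

>>> carry_out(
  increments=[
    {"delta_pos": [0, 0, -0.0533], "twist": 0},
    {"delta_pos": [0.032, -0.036, -0.06], "twist": 0},
    {"delta_pos": [0.0667, -0.0733, -0.06], "twist": 0},
    {"delta_pos": [0.1013, -0.1133, -0.06], "twist": 0},
    {"delta_pos": [0.136, -0.152, -0.06], "twist": 0},
    {"delta_pos": [0.1707, -0.1893, -0.06], "twist": 0},
    {"delta_pos": [0.192, -0.2133, -0.06], "twist": 0},
    {"delta_pos": [0.192, -0.2133, -0.06], "twist": 0},
  ],
  fingers=0.066,
)

```text
t: 9.35
tool_pos: [0.4519, -0.2189, 0.15]
tcp_rot: [[-0.921, 0.39, -0.0], [0.39, 0.921, -0.001], [-0.0, -0.001, -1.0]]
ft_force: [0.2, 1.1, -0.3]
grip_width: 0.0661
grip_force: 0.0
```

>>> carry_out(
  increments=[
    {"delta_pos": [0, 0, 0], "twist": 0},
    {"delta_pos": [0, 0, 0], "twist": 0},
  ],
)

```text
t: 9.55
tool_pos: [0.4551, -0.2178, 0.1496]
tcp_rot: [[-0.922, 0.387, 0.001], [0.387, 0.922, -0.0], [-0.001, 0.0, -1.0]]
ft_force: [-0.5, -0.1, -0.7]
grip_width: 0.0659
grip_force: 0.0
```

Run:
```python
from h import *
d((.4535,-.2182,.021))
```

```text
t 9.55 tcp [ 0.4551 -0.2178  0.1496] w 0.0659 f [-0.5 -0.1 -0.7]
(0.4535, -0.2182, 0.021) delta [ 0.0015 -0.001   0.1286] len 0.129
```

To row units: 0.128 m / 0.75 = 0.1707, -0.001 m / 0.75 = -0.0013.

>>> carry_out(
  increments=[
    {"delta_pos": [0.0013, -0.0013, 0.04], "twist": 0},
    {"delta_pos": [0.0013, -0.0013, 0.08], "twist": 0},
    {"delta_pos": [0.0013, -0.0013, 0.1173], "twist": 0},
    {"delta_pos": [0.0013, -0.0013, 0.1467], "twist": 0},
    {"delta_pos": [0.0013, -0.0013, 0.1627], "twist": 0},
    {"delta_pos": [0.0013, -0.0013, 0.1707], "twist": 0},
    {"delta_pos": [0.0013, -0.0013, 0.1707], "twist": 0},
  ],
)

```text
t: 10.25
tool_pos: [0.4531, -0.2181, 0.0208]
tcp_rot: [[-0.922, 0.387, -0.0], [0.387, 0.922, 0.0], [0.001, 0.0, -1.0]]
ft_force: [0.7, -0.4, 0.3]
grip_width: 0.0658
grip_force: 0.0
```

>>> carry_out(
  increments=[
    {"delta_pos": [0, 0, 0], "twist": 0},
    {"delta_pos": [0, 0, 0], "twist": 0},
    {"delta_pos": [0, 0, 0], "twist": 0},
    {"delta_pos": [0, 0, 0], "twist": 0},
    {"delta_pos": [0, 0, 0], "twist": 0},
    {"delta_pos": [0, 0, 0], "twist": 0},
  ],
  fingers=0.03,
)

```text
t: 10.85
tool_pos: [0.4531, -0.2187, 0.0218]
tcp_rot: [[-0.922, 0.387, 0.001], [0.387, 0.922, -0.001], [-0.001, -0.0, -1.0]]
ft_force: [0.2, 0.7, 5.8]
grip_width: 0.0393
grip_force: 30.0
```

Run:
```python
from h import *
d((.4535,-.2182,.15),(.648,-.041,.15))
```

```text
t 10.85 tcp [ 0.4531 -0.2187  0.0218] w 0.0393 f [0.2 0.7 5.8]
(0.4535, -0.2182, 0.15) delta [-0.0003  0.0006 -0.1282] len 0.128
(0.648, -0.041, 0.15) delta [-0.111   0.2393 -0.1281] len 0.293
```

To row units: -0.128 m / 0.75 = -0.1707, -0.122 m / 0.75 = -0.1627.

>>> carry_out(
  increments=[
    {"delta_pos": [0, 0, -0.0133], "twist": 0},
    {"delta_pos": [0, 0, -0.04], "twist": 0},
    {"delta_pos": [0, 0, -0.0733], "twist": 0},
    {"delta_pos": [0, 0, -0.1067], "twist": 0},
    {"delta_pos": [0, 0, -0.14], "twist": 0},
    {"delta_pos": [0, 0, -0.1627], "twist": 0},
    {"delta_pos": [-0.0053, 0.012, -0.1707], "twist": 0},
    {"delta_pos": [-0.0187, 0.04, -0.1707], "twist": 0},
  ],
)

```text
t: 11.65
tool_pos: [0.4775, -0.1968, 0.1503]
tcp_rot: [[-0.921, 0.389, 0.001], [0.389, 0.921, -0.001], [-0.002, -0.001, -1.0]]
ft_force: [0.7, -0.2, -0.3]
grip_width: 0.0396
grip_force: 30.0
```

To row units: 0.209 m / 0.75 = 0.2787, 0.2 m / 0.75 = 0.2667.

>>> carry_out(
  increments=[
    {"delta_pos": [-0.0173, 0.0373, 0], "twist": 0},
    {"delta_pos": [-0.036, 0.0773, 0], "twist": 0},
    {"delta_pos": [-0.0547, 0.1187, 0], "twist": 0},
    {"delta_pos": [-0.0733, 0.1587, 0], "twist": 0},
    {"delta_pos": [-0.092, 0.1987, 0], "twist": 0},
    {"delta_pos": [-0.1107, 0.2387, 0], "twist": 0},
    {"delta_pos": [-0.1227, 0.2667, 0], "twist": 0},
    {"delta_pos": [-0.1293, 0.2787, 0], "twist": 0},
  ],
)

```text
t: 12.45
tool_pos: [0.6484, -0.0385, 0.148]
tcp_rot: [[-0.923, 0.385, -0.001], [0.385, 0.923, 0.001], [0.002, 0.0, -1.0]]
ft_force: [0.4, 0.9, -0.9]
grip_width: 0.0395
grip_force: 30.0
```

>>> carry_out(
  increments=[
    {"delta_pos": [0, 0, 0], "twist": 0},
    {"delta_pos": [0, 0, 0], "twist": 0},
    {"delta_pos": [0, 0, 0], "twist": 0},
    {"delta_pos": [0, 0, 0], "twist": 0},
  ],
)

```text
t: 12.85
tool_pos: [0.647, -0.042, 0.1493]
tcp_rot: [[-0.921, 0.389, -0.0], [0.389, 0.921, -0.0], [0.0, -0.0, -1.0]]
ft_force: [0.6, -0.9, -0.7]
grip_width: 0.0396
grip_force: 30.0
```

Run:
```python
from h import *
d((.648,-.041,.0295))
```

```text
t 12.85 tcp [ 0.647  -0.042   0.1493] w 0.0396 f [ 0.6 -0.9 -0.7]
(0.648, -0.041, 0.0295) delta [-0.0005  0.0014  0.1198] len 0.12
```

To row units: 0.117 m / 0.75 = 0.156, 0.113 m / 0.75 = 0.1507.

>>> carry_out(
  increments=[
    {"delta_pos": [0, 0.0013, 0.0267], "twist": 0},
    {"delta_pos": [0, 0.0013, 0.06], "twist": 0},
    {"delta_pos": [0, 0.0013, 0.0933], "twist": 0},
    {"delta_pos": [0, 0.0013, 0.1227], "twist": 0},
    {"delta_pos": [0, 0.0013, 0.1413], "twist": 0},
    {"delta_pos": [0, 0.0013, 0.1507], "twist": 0},
    {"delta_pos": [0, 0.0013, 0.156], "twist": 0},
    {"delta_pos": [0, 0.0013, 0.156], "twist": 0},
  ],
)

```text
t: 13.65
tool_pos: [0.6482, -0.0404, 0.0324]
tcp_rot: [[-0.922, 0.388, 0.0], [0.388, 0.922, -0.0], [-0.0, 0.0, -1.0]]
ft_force: [-0.1, -0.5, -0.7]
grip_width: 0.0398
grip_force: 30.0
```

>>> carry_out(
  increments=[
    {"delta_pos": [0, 0, 0], "twist": 0},
    {"delta_pos": [0, 0, 0], "twist": 0},
    {"delta_pos": [0, 0, 0], "twist": 0},
  ],
)

```text
t: 13.95
tool_pos: [0.6485, -0.0402, 0.0329]
tcp_rot: [[-0.922, 0.387, 0.001], [0.387, 0.922, -0.0], [-0.001, 0.0, -1.0]]
ft_force: [0.2, 0.9, -0.8]
grip_width: 0.0396
grip_force: 30.0
```

Run:
```python
from h import *
d((.648,-.041,.0295))
```

```text
t 13.95 tcp [ 0.6485 -0.0402  0.0329] w 0.0396 f [ 0.2  0.9 -0.8]
(0.648, -0.041, 0.0295) delta [ 0.0002 -0.0009  0.0034] len 0.004
```

To row units: 0.0035 m / 0.75 = 0.0047, -0.001 m / 0.75 = -0.0013.

>>> carry_out(
  increments=[
    {"delta_pos": [0, -0.0013, 0.0013], "twist": 0},
    {"delta_pos": [0, -0.0013, 0.0027], "twist": 0},
    {"delta_pos": [0, -0.0013, 0.004], "twist": 0},
    {"delta_pos": [0, -0.0013, 0.0047], "twist": 0},
    {"delta_pos": [0, -0.0013, 0.0047], "twist": 0},
  ],
)

```text
t: 14.45
tool_pos: [0.6477, -0.0411, 0.0298]
tcp_rot: [[-0.922, 0.387, 0.0], [0.387, 0.922, -0.0], [-0.001, -0.0, -1.0]]
ft_force: [-2.6, -0.2, 7.6]
grip_width: 0.0398
grip_force: 30.0
```

Contact at 7.6 N. I'll release M, lift, and go on to L.

To row units: -0.095 m / 0.75 = -0.1267, -0.06 m / 0.75 = -0.08.

>>> carry_out(
  increments=[
    {"delta_pos": [0, 0, 0], "twist": 0},
    {"delta_pos": [0, 0, 0], "twist": 0},
    {"delta_pos": [0, 0, 0], "twist": 0},
    {"delta_pos": [0, 0, 0], "twist": 0},
    {"delta_pos": [0, 0, -0.0133], "twist": 0},
    {"delta_pos": [0, 0, -0.04], "twist": 0},
    {"delta_pos": [0, 0, -0.08], "twist": 0},
    {"delta_pos": [0, 0, -0.1267], "twist": 0},
  ],
  fingers=0.058,
)

```text
t: 15.25
tool_pos: [0.6469, -0.0409, 0.1242]
tcp_rot: [[-0.922, 0.387, -0.002], [0.387, 0.922, 0.0], [0.002, -0.0, -1.0]]
ft_force: [1.0, -0.2, -0.7]
grip_width: 0.058
grip_force: 0.0
```

To row units: -0.03 m / 0.75 = -0.04, -0.025 m / 0.75 = -0.0333.

>>> carry_out(
  increments=[
    {"delta_pos": [0, 0, -0.0333], "twist": 0},
    {"delta_pos": [0, 0, -0.04], "twist": 0},
    {"delta_pos": [0, 0, -0.04], "twist": 0},
  ],
  fingers=0.074,
)

```text
t: 15.55
tool_pos: [0.6481, -0.0412, 0.1548]
tcp_rot: [[-0.922, 0.387, 0.002], [0.387, 0.922, -0.001], [-0.002, 0.0, -1.0]]
ft_force: [0.7, 0.6, -0.2]
grip_width: 0.0732
grip_force: 0.0
```

Run:
```python
from h import *
from workcell import optics
d((.4534,.1745,.15),(.4534,.1745,.027))
```

```text
t 15.55 tcp [ 0.6481 -0.0412  0.1548] w 0.0732 f [ 0.7  0.6 -0.2]
(0.4534, 0.1745, 0.15) delta [0.2631 0.1234 0.0042] len 0.291
(0.4534, 0.1745, 0.027) delta [0.2634 0.1234 0.1272] len 0.317
```

To row units: 0.263 m / 0.75 = 0.3507, 0.15 m / 0.75 = 0.2.

>>> carry_out(
  increments=[
    {"delta_pos": [0.04, 0.0187, 0], "twist": 0},
    {"delta_pos": [0.0933, 0.044, 0], "twist": 0},
    {"delta_pos": [0.1467, 0.0693, 0], "twist": 0},
    {"delta_pos": [0.2, 0.0933, 0], "twist": 0},
    {"delta_pos": [0.2533, 0.1187, 0], "twist": 0},
    {"delta_pos": [0.3, 0.1413, 0], "twist": 0},
    {"delta_pos": [0.3333, 0.156, 0], "twist": 0},
    {"delta_pos": [0.3507, 0.164, 0.0067], "twist": 0},
  ],
)

```text
t: 16.35
tool_pos: [0.4502, 0.1756, 0.1474]
tcp_rot: [[-0.923, 0.386, -0.003], [0.386, 0.923, -0.0], [0.002, -0.001, -1.0]]
ft_force: [0.0, 0.3, 1.1]
grip_width: 0.074
grip_force: 0.0
```

>>> carry_out(
  increments=[
    {"delta_pos": [0, 0, 0], "twist": 0},
    {"delta_pos": [0, 0, 0], "twist": 0},
    {"delta_pos": [0, 0, 0], "twist": 0},
  ],
)

```text
t: 16.65
tool_pos: [0.4538, 0.1733, 0.1483]
tcp_rot: [[-0.921, 0.388, -0.0], [0.388, 0.921, -0.0], [-0.0, -0.0, -1.0]]
ft_force: [-0.6, -0.2, 0.5]
grip_width: 0.0738
grip_force: 0.0
```

Run:
```python
from h import *
from workcell import optics,ctrl
d((.4534,.1745,.027))
s=ctrl.sense();c=optics.camera("wrist");cv2.imwrite("pics/w3.png",c["color"][:,:,::-1])
```

```text
t 16.65 tcp [0.4538 0.1733 0.1483] w 0.0738 f [-0.6 -0.2  0.5]
(0.4534, 0.1745, 0.027) delta [0.0009 0.001  0.1213] len 0.121
```

View pics/w3.png

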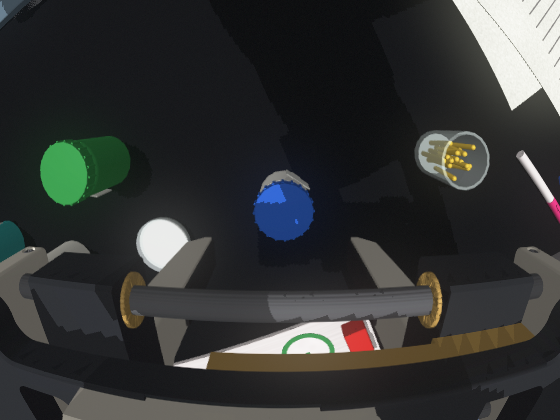

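The wrist view shows jar L's lid at (284,211), between the fingers. The dish at (162,244) and the beaker at (452,160) are both clear of them.

To row units: 0.121 m / 0.75 = 0.1613, 0.001 m / 0.75 = 0.0013.

>>> carry_out(
  increments=[
    {"delta_pos": [0.0013, 0.0013, 0.0333], "twist": 0},
    {"delta_pos": [0.0013, 0.0013, 0.0733], "twist": 0},
    {"delta_pos": [0.0013, 0.0013, 0.1093], "twist": 0},
    {"delta_pos": [0.0013, 0.0013, 0.1387], "twist": 0},
    {"delta_pos": [0.0013, 0.0013, 0.1547], "twist": 0},
    {"delta_pos": [0.0013, 0.0013, 0.1613], "twist": 0},
    {"delta_pos": [0.0013, 0.0013, 0.1613], "twist": 0},
  ],
)

```text
t: 17.4
tool_pos: [0.4526, 0.1751, 0.0275]
tcp_rot: [[-0.922, 0.388, -0.0], [0.388, 0.922, -0.0], [0.0, -0.0, -1.0]]
ft_force: [-0.3, 0.2, -0.1]
grip_width: 0.0743
grip_force: 0.0
```

>>> carry_out(
  increments=[
    {"delta_pos": [0, 0, 0], "twist": 0},
    {"delta_pos": [0, 0, 0], "twist": 0},
    {"delta_pos": [0, 0, 0], "twist": 0},
    {"delta_pos": [0, 0, 0], "twist": 0},
    {"delta_pos": [0, 0, 0], "twist": 0},
    {"delta_pos": [0, 0, 0], "twist": 0},
  ],
  fingers=0.038,
)

```text
t: 18.0
tool_pos: [0.4527, 0.1756, 0.0283]
tcp_rot: [[-0.922, 0.387, 0.001], [0.387, 0.922, 0.0], [-0.001, 0.001, -1.0]]
ft_force: [-0.5, 1.1, 6.9]
grip_width: 0.0475
grip_force: 30.0
```

Run:
```python
from h import *
d((.4534,.1745,.15),(.6462,.044,.15))
```

```text
t 18.0 tcp [0.4527 0.1756 0.0283] w 0.0475 f [-0.5  1.1  6.9]
(0.4534, 0.1745, 0.15) delta [-0.0012 -0.0007 -0.1217] len 0.122
(0.6462, 0.044, 0.15) delta [-0.2295 -0.0464 -0.1215] len 0.264
```

To row units: -0.125 m / 0.75 = -0.1667, -0.12 m / 0.75 = -0.16.

>>> carry_out(
  increments=[
    {"delta_pos": [0, 0, -0.0133], "twist": 0},
    {"delta_pos": [0, 0, -0.04], "twist": 0},
    {"delta_pos": [0, 0, -0.0733], "twist": 0},
    {"delta_pos": [0, 0, -0.1067], "twist": 0},
    {"delta_pos": [0, 0, -0.14], "twist": 0},
    {"delta_pos": [0, 0, -0.16], "twist": 0},
    {"delta_pos": [-0.0133, -0.0027, -0.1667], "twist": 0},
    {"delta_pos": [-0.04, -0.008, -0.1667], "twist": 0},
  ],
)

```text
t: 18.8
tool_pos: [0.4779, 0.1584, 0.1534]
tcp_rot: [[-0.923, 0.386, 0.001], [0.386, 0.923, 0.0], [-0.001, 0.001, -1.0]]
ft_force: [1.1, -0.3, -0.3]
grip_width: 0.0477
grip_force: 30.0
```

To row units: -0.198 m / 0.75 = -0.264, -0.19 m / 0.75 = -0.2533.

>>> carry_out(
  increments=[
    {"delta_pos": [-0.04, -0.008, 0], "twist": 0},
    {"delta_pos": [-0.08, -0.016, 0], "twist": 0},
    {"delta_pos": [-0.12, -0.024, 0], "twist": 0},
    {"delta_pos": [-0.16, -0.032, 0], "twist": 0},
    {"delta_pos": [-0.2, -0.04, 0], "twist": 0},
    {"delta_pos": [-0.2333, -0.0467, 0], "twist": 0},
    {"delta_pos": [-0.2533, -0.0507, 0], "twist": 0},
    {"delta_pos": [-0.264, -0.0533, 0], "twist": 0},
  ],
)

```text
t: 19.6
tool_pos: [0.6459, 0.0422, 0.1503]
tcp_rot: [[-0.921, 0.389, -0.002], [0.389, 0.921, -0.0], [0.002, -0.001, -1.0]]
ft_force: [-0.0, 0.9, -0.9]
grip_width: 0.0476
grip_force: 30.0
```

>>> carry_out(
  increments=[
    {"delta_pos": [0, 0, 0], "twist": 0},
    {"delta_pos": [0, 0, 0], "twist": 0},
    {"delta_pos": [0, 0, 0], "twist": 0},
    {"delta_pos": [0, 0, 0], "twist": 0},
  ],
)

```text
t: 20.0
tool_pos: [0.6441, 0.0454, 0.1529]
tcp_rot: [[-0.922, 0.387, -0.0], [0.387, 0.922, 0.0], [0.0, 0.0, -1.0]]
ft_force: [-0.7, 0.3, -0.8]
grip_width: 0.0477
grip_force: 30.0
```

Run:
```python
from h import *
d((.6452,.0444,.036))
```

```text
t 20.0 tcp [0.6441 0.0454 0.1529] w 0.0477 f [-0.7  0.3 -0.8]
(0.6452, 0.0444, 0.036) delta [-0.0014 -0.0005  0.1169] len 0.117
```

To row units: 0.114 m / 0.75 = 0.152, 0.111 m / 0.75 = 0.148.

>>> carry_out(
  increments=[
    {"delta_pos": [-0.0013, 0, 0.0267], "twist": 0},
    {"delta_pos": [-0.0013, 0, 0.06], "twist": 0},
    {"delta_pos": [-0.0013, 0, 0.0933], "twist": 0},
    {"delta_pos": [-0.0013, 0, 0.1213], "twist": 0},
    {"delta_pos": [-0.0013, 0, 0.1387], "twist": 0},
    {"delta_pos": [-0.0013, 0, 0.148], "twist": 0},
    {"delta_pos": [-0.0013, 0, 0.152], "twist": 0},
    {"delta_pos": [-0.0013, 0, 0.152], "twist": 0},
  ],
)

```text
t: 20.8
tool_pos: [0.6459, 0.0444, 0.0391]
tcp_rot: [[-0.922, 0.387, 0.001], [0.387, 0.922, -0.0], [-0.001, 0.0, -1.0]]
ft_force: [-0.3, -0.0, -0.7]
grip_width: 0.0477
grip_force: 30.0
```

>>> carry_out(
  increments=[
    {"delta_pos": [0, 0, 0], "twist": 0},
    {"delta_pos": [0, 0, 0], "twist": 0},
    {"delta_pos": [0, 0, 0], "twist": 0},
  ],
)

```text
t: 21.1
tool_pos: [0.646, 0.0443, 0.0394]
tcp_rot: [[-0.922, 0.387, 0.001], [0.387, 0.922, -0.0], [-0.001, 0.0, -1.0]]
ft_force: [0.2, -0.2, -0.5]
grip_width: 0.0474
grip_force: 30.0
```

Run:
```python
from h import *
d((.6452,.0444,.036))
```

```text
t 21.1 tcp [0.646  0.0443 0.0394] w 0.0474 f [ 0.2 -0.2 -0.5]
(0.6452, 0.0444, 0.036) delta [ 0.0008 -0.0002  0.0034] len 0.003
```

>>> carry_out(
  increments=[
    {"delta_pos": [0, 0, 0.0013], "twist": 0},
    {"delta_pos": [0, 0, 0.0027], "twist": 0},
    {"delta_pos": [0, 0, 0.004], "twist": 0},
    {"delta_pos": [0, 0, 0.0047], "twist": 0},
    {"delta_pos": [0, 0, 0.0047], "twist": 0},
  ],
)

```text
t: 21.6
tool_pos: [0.6456, 0.0443, 0.0363]
tcp_rot: [[-0.922, 0.387, 0.001], [0.387, 0.922, -0.0], [-0.001, 0.0, -1.0]]
ft_force: [-3.0, 0.3, 6.8]
grip_width: 0.0476
grip_force: 30.0
```

To row units: -0.095 m / 0.75 = -0.1267, -0.06 m / 0.75 = -0.08.

>>> carry_out(
  increments=[
    {"delta_pos": [0, 0, 0], "twist": 0},
    {"delta_pos": [0, 0, 0], "twist": 0},
    {"delta_pos": [0, 0, 0], "twist": 0},
    {"delta_pos": [0, 0, 0], "twist": 0},
    {"delta_pos": [0, 0, -0.0133], "twist": 0},
    {"delta_pos": [0, 0, -0.04], "twist": 0},
    {"delta_pos": [0, 0, -0.08], "twist": 0},
    {"delta_pos": [0, 0, -0.1267], "twist": 0},
  ],
  fingers=0.064,
)

```text
t: 22.4
tool_pos: [0.6448, 0.0444, 0.1307]
tcp_rot: [[-0.922, 0.387, -0.002], [0.387, 0.922, 0.0], [0.002, -0.001, -1.0]]
ft_force: [0.7, 0.5, 0.3]
grip_width: 0.0639
grip_force: 0.0
```

To row units: -0.03 m / 0.75 = -0.04, -0.025 m / 0.75 = -0.0333.

>>> carry_out(
  increments=[
    {"delta_pos": [0, 0, -0.0333], "twist": 0},
    {"delta_pos": [0, 0, -0.04], "twist": 0},
    {"delta_pos": [0, 0, -0.04], "twist": 0},
  ],
  fingers=0.082,
)

```text
t: 22.7
tool_pos: [0.6461, 0.0443, 0.1613]
tcp_rot: [[-0.922, 0.387, 0.002], [0.387, 0.922, -0.0], [-0.002, 0.001, -1.0]]
ft_force: [0.8, 0.3, -0.4]
grip_width: 0.0805
grip_force: 0.0
```

Run:
```python
from h import *
d((.4308,-.0894,.16),(.4308,-.0894,.036))
```

```text
t 22.7 tcp [0.6461 0.0443 0.1613] w 0.0805 f [ 0.8  0.3 -0.4]
(0.4308, -0.0894, 0.16) delta [ 0.1467 -0.2067  0.0008] len 0.253
(0.4308, -0.0894, 0.036) delta [ 0.147  -0.2068  0.1248] len 0.283
```

To row units: -0.207 m / 0.75 = -0.276, 0.147 m / 0.75 = 0.196.

>>> carry_out(
  increments=[
    {"delta_pos": [0.0267, -0.0373, 0], "twist": 0},
    {"delta_pos": [0.056, -0.08, 0], "twist": 0},
    {"delta_pos": [0.0867, -0.1227, 0], "twist": 0},
    {"delta_pos": [0.1173, -0.1653, 0], "twist": 0},
    {"delta_pos": [0.148, -0.208, 0], "twist": 0},
    {"delta_pos": [0.1747, -0.2467, 0], "twist": 0},
    {"delta_pos": [0.1893, -0.2667, 0], "twist": 0},
    {"delta_pos": [0.196, -0.276, 0], "twist": 0},
  ],
)

```text
t: 23.5
tool_pos: [0.4274, -0.0896, 0.1586]
tcp_rot: [[-0.921, 0.389, -0.003], [0.389, 0.921, 0.001], [0.004, 0.0, -1.0]]
ft_force: [0.1, 0.1, -0.1]
grip_width: 0.0821
grip_force: 0.0
```

>>> carry_out(
  increments=[
    {"delta_pos": [0, 0, 0], "twist": 0},
    {"delta_pos": [0, 0, 0], "twist": 0},
    {"delta_pos": [0, 0, 0], "twist": 0},
  ],
)

```text
t: 23.8
tool_pos: [0.4306, -0.0891, 0.1599]
tcp_rot: [[-0.922, 0.387, -0.0], [0.387, 0.922, 0.0], [0.0, 0.0, -1.0]]
ft_force: [-0.1, 0.5, -0.3]
grip_width: 0.0819
grip_force: 0.0
```

Run:
```python
from h import *
d((.4308,-.0894,.036))
```

```text
t 23.8 tcp [ 0.4306 -0.0891  0.1599] w 0.0819 f [-0.1  0.5 -0.3]
(0.4308, -0.0894, 0.036) delta [-0.0003 -0.0002  0.1239] len 0.124
```

To row units: 0.124 m / 0.75 = 0.1653, 0.119 m / 0.75 = 0.1587.

>>> carry_out(
  increments=[
    {"delta_pos": [0, 0, 0.0333], "twist": 0},
    {"delta_pos": [0, 0, 0.0733], "twist": 0},
    {"delta_pos": [0, 0, 0.112], "twist": 0},
    {"delta_pos": [0, 0, 0.1413], "twist": 0},
    {"delta_pos": [0, 0, 0.1587], "twist": 0},
    {"delta_pos": [0, 0, 0.1653], "twist": 0},
    {"delta_pos": [0, 0, 0.1653], "twist": 0},
  ],
)

```text
t: 24.5
tool_pos: [0.4299, -0.089, 0.0355]
tcp_rot: [[-0.922, 0.387, -0.001], [0.387, 0.922, 0.001], [0.001, 0.0, -1.0]]
ft_force: [-0.2, -0.5, 0.9]
grip_width: 0.0816
grip_force: 0.0
```

>>> carry_out(
  increments=[
    {"delta_pos": [0, 0, 0], "twist": 0},
    {"delta_pos": [0, 0, 0], "twist": 0},
    {"delta_pos": [0, 0, 0], "twist": 0},
    {"delta_pos": [0, 0, 0], "twist": 0},
    {"delta_pos": [0, 0, 0], "twist": 0},
    {"delta_pos": [0, 0, 0], "twist": 0},
  ],
  fingers=0.046,
)

```text
t: 25.1
tool_pos: [0.4303, -0.0897, 0.0367]
tcp_rot: [[-0.922, 0.387, 0.001], [0.387, 0.922, -0.0], [-0.001, 0.0, -1.0]]
ft_force: [-0.7, 1.1, 5.7]
grip_width: 0.0556
grip_force: 30.0
```

Run:
```python
from h import *
d((.4308,-.0894,.036),(.6443,.129,.165))
```

```text
t 25.1 tcp [ 0.4303 -0.0897  0.0367] w 0.0556 f [-0.7  1.1  5.7]
(0.4308, -0.0894, 0.036) delta [-0.0004  0.0004  0.0007] len 0.001
(0.6443, 0.129, 0.165) delta [-0.1127  0.2845 -0.1282] len 0.332
```

To row units: -0.13 m / 0.75 = -0.1733, -0.122 m / 0.75 = -0.1627.

>>> carry_out(
  increments=[
    {"delta_pos": [0, 0, -0.0133], "twist": 0},
    {"delta_pos": [0, 0, -0.04], "twist": 0},
    {"delta_pos": [0, 0, -0.0733], "twist": 0},
    {"delta_pos": [0, 0, -0.1067], "twist": 0},
    {"delta_pos": [0, 0, -0.14], "twist": 0},
    {"delta_pos": [0, 0, -0.1627], "twist": 0},
    {"delta_pos": [-0.0053, 0.0133, -0.1733], "twist": 0},
    {"delta_pos": [-0.0173, 0.0453, -0.1733], "twist": 0},
  ],
)

```text
t: 25.9
tool_pos: [0.4554, -0.0637, 0.1674]
tcp_rot: [[-0.921, 0.39, 0.002], [0.39, 0.921, -0.001], [-0.002, -0.001, -1.0]]
ft_force: [0.4, 0.3, -2.1]
grip_width: 0.0555
grip_force: 30.0
```

To row units: 0.25 m / 0.75 = 0.3333, 0.234 m / 0.75 = 0.312.

>>> carry_out(
  increments=[
    {"delta_pos": [-0.016, 0.04, 0], "twist": 0},
    {"delta_pos": [-0.0333, 0.084, 0], "twist": 0},
    {"delta_pos": [-0.052, 0.1307, 0], "twist": 0},
    {"delta_pos": [-0.0707, 0.1773, 0], "twist": 0},
    {"delta_pos": [-0.0893, 0.224, 0], "twist": 0},
    {"delta_pos": [-0.108, 0.2707, 0], "twist": 0},
    {"delta_pos": [-0.124, 0.312, 0], "twist": 0},
    {"delta_pos": [-0.1333, 0.3333, 0], "twist": 0},
  ],
)

```text
t: 26.7
tool_pos: [0.6449, 0.1318, 0.1645]
tcp_rot: [[-0.923, 0.386, -0.002], [0.386, 0.923, 0.001], [0.002, 0.0, -1.0]]
ft_force: [0.1, -0.4, -1.3]
grip_width: 0.0554
grip_force: 30.0
```

>>> carry_out(
  increments=[
    {"delta_pos": [0, 0, 0], "twist": 0},
    {"delta_pos": [0, 0, 0], "twist": 0},
    {"delta_pos": [0, 0, 0], "twist": 0},
    {"delta_pos": [0, 0, 0], "twist": 0},
  ],
)

```text
t: 27.1
tool_pos: [0.6434, 0.1279, 0.1662]
tcp_rot: [[-0.922, 0.388, -0.001], [0.388, 0.922, -0.0], [0.0, -0.0, -1.0]]
ft_force: [-0.3, -0.3, -2.2]
grip_width: 0.0557
grip_force: 30.0
```

Run:
```python
from h import *
d((.6443,.129,.0445))
```

```text
t 27.1 tcp [0.6434 0.1279 0.1662] w 0.0557 f [-0.3 -0.3 -2.2]
(0.6443, 0.129, 0.0445) delta [-0.0004  0.0014  0.1217] len 0.122
```

To row units: 0.118 m / 0.75 = 0.1573, 0.001 m / 0.75 = 0.0013.

>>> carry_out(
  increments=[
    {"delta_pos": [0, 0.0013, 0.0267], "twist": 0},
    {"delta_pos": [0, 0.0013, 0.06], "twist": 0},
    {"delta_pos": [0, 0.0013, 0.0933], "twist": 0},
    {"delta_pos": [0, 0.0013, 0.1253], "twist": 0},
    {"delta_pos": [0, 0.0013, 0.144], "twist": 0},
    {"delta_pos": [0, 0.0013, 0.1533], "twist": 0},
    {"delta_pos": [0, 0.0013, 0.1573], "twist": 0},
    {"delta_pos": [0, 0.0013, 0.1573], "twist": 0},
  ],
)

```text
t: 27.9
tool_pos: [0.6449, 0.1293, 0.0488]
tcp_rot: [[-0.922, 0.388, 0.001], [0.388, 0.922, 0.0], [-0.001, 0.0, -1.0]]
ft_force: [-0.6, 0.1, -1.9]
grip_width: 0.0554
grip_force: 30.0
```

>>> carry_out(
  increments=[
    {"delta_pos": [0, 0, 0], "twist": 0},
    {"delta_pos": [0, 0, 0], "twist": 0},
    {"delta_pos": [0, 0, 0], "twist": 0},
  ],
)

```text
t: 28.2
tool_pos: [0.6449, 0.1295, 0.0489]
tcp_rot: [[-0.922, 0.387, 0.001], [0.387, 0.922, 0.0], [-0.001, 0.001, -1.0]]
ft_force: [-0.8, 0.1, -1.5]
grip_width: 0.0556
grip_force: 30.0
```

Run:
```python
from h import *
d((.6443,.129,.0445))
```

```text
t 28.2 tcp [0.6449 0.1295 0.0489] w 0.0556 f [-0.8  0.1 -1.5]
(0.6443, 0.129, 0.0445) delta [ 0.0003 -0.0007  0.0044] len 0.005
```

>>> carry_out(
  increments=[
    {"delta_pos": [0, -0.0013, 0.0013], "twist": 0},
    {"delta_pos": [0, -0.0013, 0.0027], "twist": 0},
    {"delta_pos": [0, -0.0013, 0.004], "twist": 0},
    {"delta_pos": [0, -0.0013, 0.0053], "twist": 0},
    {"delta_pos": [0, -0.0013, 0.006], "twist": 0},
    {"delta_pos": [0, -0.0013, 0.006], "twist": 0},
  ],
)

```text
t: 28.8
tool_pos: [0.644, 0.1285, 0.0448]
tcp_rot: [[-0.922, 0.387, 0.0], [0.387, 0.922, -0.0], [-0.0, -0.0, -1.0]]
ft_force: [-3.7, -0.4, 5.4]
grip_width: 0.0558
grip_force: 30.0
```

To row units: -0.095 m / 0.75 = -0.1267, -0.06 m / 0.75 = -0.08.

>>> carry_out(
  increments=[
    {"delta_pos": [0, 0, 0], "twist": 0},
    {"delta_pos": [0, 0, 0], "twist": 0},
    {"delta_pos": [0, 0, 0], "twist": 0},
    {"delta_pos": [0, 0, 0], "twist": 0},
    {"delta_pos": [0, 0, -0.0133], "twist": 0},
    {"delta_pos": [0, 0, -0.04], "twist": 0},
    {"delta_pos": [0, 0, -0.08], "twist": 0},
    {"delta_pos": [0, 0, -0.1267], "twist": 0},
  ],
  fingers=0.068,
)

```text
t: 29.6
tool_pos: [0.6433, 0.1285, 0.1392]
tcp_rot: [[-0.922, 0.387, -0.002], [0.387, 0.922, -0.0], [0.002, -0.001, -1.0]]
ft_force: [0.4, -0.2, -0.2]
grip_width: 0.068
grip_force: 0.0
```

To row units: 0.24 m / 0.75 = 0.32, 0.22 m / 0.75 = 0.2933.

>>> carry_out(
  increments=[
    {"delta_pos": [0, 0, -0.0533], "twist": 0},
    {"delta_pos": [0.04, 0, -0.0667], "twist": 0},
    {"delta_pos": [0.0933, 0, -0.0667], "twist": 0},
    {"delta_pos": [0.1467, 0, -0.0667], "twist": 0},
    {"delta_pos": [0.2, 0, -0.0667], "twist": 0},
    {"delta_pos": [0.2533, 0, -0.0667], "twist": 0},
    {"delta_pos": [0.2933, 0, -0.0667], "twist": 0},
    {"delta_pos": [0.32, 0, -0.0667], "twist": 0},
  ],
)

```text
t: 30.4
tool_pos: [0.4209, 0.2223, 0.1895]
tcp_rot: [[-0.922, 0.386, 0.001], [0.386, 0.922, 0.0], [-0.001, 0.001, -1.0]]
ft_force: [0.8, -0.4, -0.0]
grip_width: 0.0681
grip_force: 0.0
```

To row units: 0.11 m / 0.75 = 0.1467, 0.09 m / 0.75 = 0.12.

>>> carry_out(
  increments=[
    {"delta_pos": [0, 0.04, 0], "twist": 0},
    {"delta_pos": [0, 0.08, 0], "twist": 0},
    {"delta_pos": [0, 0.12, 0], "twist": 0},
    {"delta_pos": [0, 0.1467, 0], "twist": 0},
    {"delta_pos": [0, 0.1467, 0], "twist": 0},
  ],
)

```text
t: 30.9
tool_pos: [0.4667, 0.3249, 0.1888]
tcp_rot: [[-0.923, 0.386, 0.001], [0.386, 0.923, 0.001], [-0.001, 0.001, -1.0]]
ft_force: [0.2, -0.6, -0.3]
grip_width: 0.068
grip_force: 0.0
```

Run:
```python
from h import *
from workcell import optics
c=optics.camera("top");cv2.imwrite("pics/top1.png",c["color"][:,:,::-1])
s=optics.camera("scene");cv2.imwrite("pics/sc1.png",cv2.resize(s["color"][140:310,90:450,::-1],None,fx=2,fy=2))
f=210/np.tan(np.radians(float(c["fov_y"]))/2)
v,u=np.mgrid[:420,:560]; z=c["z_map"]
P=(np.stack([(u-c["cx"])/f*z,(v-c["cy"])/f*z,z],-1)-c["t"])@c["R"]
for n,x,y,h in(("xl",.6443,.129,.094),("l",.6461,.044,.08),("m",.648,-.041,.066),("s",.65,-.1262,.052)):
    m=(abs(P[...,2]-h)<.008)&(np.hypot(P[...,0]-x,P[...,1]-y)<.04)
    q=ray(c,u[m].mean(),v[m].mean(),h); print(n,m.sum(),np.median(P[m][:,2]).round(4),"err mm",((q[:2]-[x,y])*1000).round(1))
d()
```

```text
xl 642 0.0942 err mm [-1.1 -1.8]
l 444 0.0803 err mm [-1.  -0.6]
m 298 0.0659 err mm [-0.8 -0.7]
s 190 0.052 err mm [-0.1 -1.1]
t 31.0 tcp [0.4654 0.3227 0.1885] w 0.0677 f [ 0.8 -0.4  0.7]
```

View pics/top1.png

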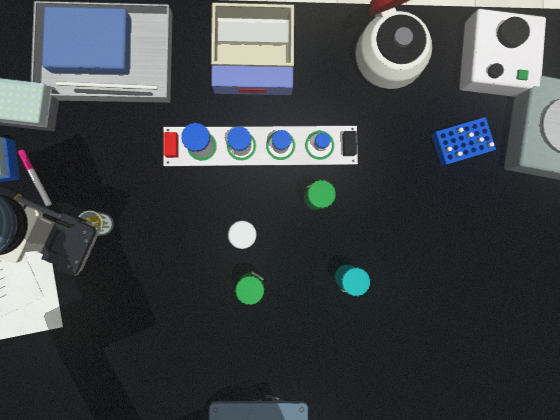

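View pics/sc1.png

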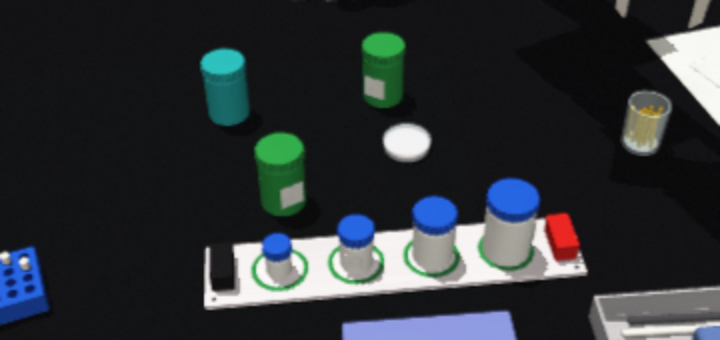

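The top and scene views show the four jars upright on their marks, XL beside the red block (top lid 196,137) down to S beside the black block (lid 322,140). All are within about 2 mm of centre. The beaker at top pixel (95,222) is still standing where it was, and the gripper is clear.

```bash
python3 -c "
from workcell import ctrl
print(ctrl.close_job())"
```

```text
the job is handed in; nothing more can be done
None
```

The job is handed in: the four jars stand upright on their marks, largest beside red to smallest beside black, each about 2 mm or less from centre by the top camera, with the beaker untouched and about 31 s on the clock.

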